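# Unlock the sample tray and present it level over the code reader

### The arm

A 6-joint arm with a two-finger parallel gripper is mounted at the origin on a cart in front of the work surface, level with it; the furniture and walls round the work are solid. World frame = base frame: x ahead of the robot, y to its left, z up, the work surface at z = 0. Lengths are in m, angles in rad, forces in N, time in s.
With the tool pointing down it reaches from about 0.275 to 0.85 m from the base axis. Payload 19 kg.
Tool frame: the origin (TCP) lies between the finger pads; the fingertips stand manip.tip_reach ahead of it and the grasp point (between the pads) lies 5 mm behind it (manip.tip_reach is the distance from the TCP to the fingertips, in m); z points along the fingers, y is the line along which they close (so a half turn about z gives the same grasp; the last joint's range is limited). The gripper opens to 85 mm and grips with 20 to 120 N. Pads are 22 mm wide; open, the fingers measure 114 mm over their backs; the gripper's body (76 mm by 85 mm) begins 54 mm behind the grasp point. The pads swing forward as they close: fully open they stand 13 mm farther back than shut.
Start: joints at [-1.352, 0.15, 1.437, -0, 1.554, -0.134], TCP at [0.199, -0.54, 0.209] pointing down, gripper open.
Joint ranges: [-2.8, 2.8], [-0.68, 2.1], [0.12, 2.68], [-1.39, 4.53], [0.16, 2.79], [-2.81, 2.81]. Speed limits (rad/s): [1.89, 1.89, 2.22, 3.01, 3.01, 3.01].

### API

Orientations are given as a rotation vector (axis times angle).
In Python, from cell import manip, imaging gives the robot as it stands.
- The arm moves only by the tool move_arm, never from a script. Its argument "rows" is text: rows parted by semicolons, each of 6 numbers parted by spaces: the shift along the tool's x, y, z in m, then the turn, a rotation vector about the tool's x, y, z in degrees. A call has 1 to 12 rows; each row shifts and turns the commanded pose from where the row before left it, along the tool's axes as they then stand; what a row does not reach is not made up. A row lasts 1/10 s, in which the tool goes at most 50 mm and 8.59 degrees, less where a joint would pass 70% of its speed; a pose out of reach is approached as far as the arm can. A call is refused whole if a number of a shift passes 0.05 or a number of a turn 8.59, either way. A call with a gripper value outside its range is refused whole. "fingers" is the finger opening in m, from 0 to 0.0854, set as the call begins (left out, the last holds). The fingers move at their own pace and stop on an object; the grip force is fixed at half the most. Time passes only in rows, so rows that do not move let the fingers close. It gives the time, the measured TCP pose, the force, the opening and the grip force at its end, in the units of the state.
- manip.observe(): the state, without advancing time (a new reading comes with each control period).
- imaging.get_image(name): name is "side" or "top" or "wrist"; returns a dict with "image" (480x640x3 uint8, red, green, blue), "vfov" (degrees; the focal length in pixels is half the picture's height over the tangent of half this angle, whatever the lens; pixels are square), "cx", "cy" (the principal point, pixels), "eye" and "attitude" of the camera in the world. Camera axes: x right, y down, z forward; pixel columns grow to the right and rows downward; lengths in m; the calibration is good to about 2 mm. The wrist camera is an equidistant fisheye: a pixel r from the principal point sees the ray r / f radians off the axis. A picture is of the moment at which its call begins. There is no depth.
- manip.sign_off(): hands the job in; it is judged then, once.
Trained networks look in a picture, given as the dict that the camera call returned (one of the last four; its "shot" number tells which), for a name from the list of things; names that differ only in an ending like _2 or _b are one class to them, and where a whole thing is asked for, a point or a joint stands for the part that bears it (a point fixed in the world has none). Each returns a list of dicts, best first, with "confidence" (0 to 1); they miss things now and then, are a little off and sometimes report something else, mostly with a low value. They report only what shows in the picture. A call takes as long as a camera call.
- imaging.find_in(picture, thing): "extent" ([left, top, right, bottom] in pixels, round what is visible of it).
- imaging.trace(picture, thing): "region" (480x640 bool, what is visible of it) and "extent" ([left, top, right, bottom] in pixels, round what is visible of it).
The state is a dict: "t": time; "qpos": joint angles; "qd": joint speeds; "joint_efforts": joint torques, N m; "position": TCP position; "orientation": TCP orientation; "ft_force": force on the tool from outside, world axes, zero at the start; "torque": the same for the moment, N m; "width": finger opening in m; "gripper_force": force on a finger pad.
Only numpy, scipy, OpenCV 4.12 (cv2) and the standard library are available. Lean on these libraries where they do the work, as an engineer would, in place of code of your own. Each camera call takes 0.05 s, during which the arm holds its last target. There are 200 camera calls.

### The job

Swing the black-knobbed lock lever on the grey dock out of its red notch and leave it seated in the middle notch, the one marked green. Then lift the white sample tray out of the dock by its blue tab and carry it, without spilling the loose steel ball from its shallow pocket, to the black code reader. Finish while still holding the tray level and still, centred about 10 cm above the reader's window, with the other things on the bench left where they are.

Things in the scene. Friction and masses are not known exactly. Their poses are not given: they have to be found in the camera images.
- dock: grey metal dock fixed to the bench; its place and yaw vary. Origin: bench level under the centre of the tray nest (plate 140 x 100 mm in the dock's x and y, 12 mm thick). A round 148 mm disc of the same thickness carries the lever; its centre is 82 mm from the origin towards the dock's -y. Corner stops 8 mm high stand 2 mm clear round the tray.
- lever (a joint): turn of the lock lever about its vertical pivot, rad, growing clockwise seen from above, -0.1 to 1.5. Spring detent notches: 0 red (locked, the start), 0.7 green (tray free), 1.4 red (locked again). About 3 N at the knob takes it out of a notch; past halfway (0.35, 1.05) it pulls itself into the next; let go, it settles in the nearest.
- lever_pivot (a point): lever pivot axis, 28 mm above the bench; axes as the dock's. The lever has two prongs; in either red notch one of them lies over the tray's steel ear and holds the tray down, in the green notch the ear is free.
- lever_knob (a point): centre of the lever's upright black cylindrical knob, 18 mm in diameter, 40 mm tall (31 to 71 mm above the bench; this point at 54 mm), 70 mm from the pivot axis; it moves with the lever. The steel lever arm under it is 12 mm wide and 7 mm thick, and its top is at 31 mm.
- green_notch (a point): where the knob's centre is when the lever sits in the green notch: straight out from the pivot towards the dock's -y, 54 mm above the bench
- tray: loose white sample tray 128 x 80 x 12 mm (x, y, z), about 0.2 kg, origin at the centre of its underside, z up, axes along the dock's at the start; it stands in the dock with its underside 12 mm above the bench. Pockets 32 mm wide and only 3 mm deep lie 42 mm to +x and -x of the centre; a steel ear sticks out at -y under the lever's prongs.
- tray_grip (a point): point to grip on the blue upright tab at the tray's centre, 40 mm above the tray's underside; the tab is 26 mm long (tray x), 12 mm thick (tray y) and reaches from the tray's top at 12 mm to 56 mm above the underside. Close the fingers along the tray's y.
- ball_center (a point): centre of the loose steel ball, 20 mm in diameter, 33 g, free to roll in its pocket; it spills when the tray is tipped by about 40 degrees or jerked
- ball_pocket (a point): centre of the ball's pocket (the +x one) at the height of the ball's centre, 19 mm above the tray's underside
- reader: black code reader fixed to the bench, 120 x 120 x 22 mm, with a round blue-edged glass window on top; origin under its centre at bench level
- reader_window (a point): centre of the reader's window, 23 mm above the bench
- microtube_rack: bystander: blue microtube rack, 62 x 105 x 34 mm, loose, origin at the centre of its underside
- amber_bottle: bystander: amber bottle with a black cap, 52 mm wide, 125 mm tall, loose, origin at the centre of its underside
- reagent_a: bystander: clear bottle with a blue cap, 58 mm wide, 98 mm tall, loose, origin at the centre of its underside
- tape_roll: bystander: cream roll of tape lying flat, 84 mm wide, 19 mm tall, loose, origin at the centre of its underside
- dock_nest (a point): centre of the dock's nest floor, where the tray's underside rests, 12 mm above the bench; axes as the dock's
- stack_top (a point): top centre of a tall fixed stack of white and pink tip racks, about 100 x 130 mm (x, y) and 255 mm tall, that stands on the bench between and behind dock and reader: go round it on the robot's side, not over it

How it is judged:
By the outcome, as a careful person would: the job done as asked, in the order asked, and still so for the second after the job is handed in, while the arm keeps its last pose, push and grip.
It also fails if it takes over 61 s, if anything falls off the work surface, if the arm or the gripper's body presses on something with over 40 N, if the wrist force passes 120 N, or if a joint passes its speed limit or range.

## Working session

There is one attempt and no reset: what is moved stays moved. The work goes in short steps, Python scripts to look and compute and a tool call to move; the robot and the scene stay as the last step left them, time stands still between calls to the robot, and variables do not carry over. Pictures are saved under pics/ and viewed, at most 10 in all, crops included, and the job is handed in when it is done.

Besides the shell and the picture viewer there is one more tool, called after "Call:" as a command line: name --argument value ..., lists and objects as JSON in quotes. move_arm: Moves the arm, as the interface text tells. Its arguments: {"type":"object","properties":{"rows":{"type":"string"},"fingers":{"type":"number"}},"required":["rows"]}

```bash
ls; mkdir -p pics; cat > h.py <<'E'
import numpy as np, cv2
from scipy.spatial.transform import Rotation as R
from cell import manip, imaging
def rot(a):
    a=np.array(a,float)
    if a.shape==(3,3): return a
    return R.from_rotvec(a).as_matrix() if a.size==3 else None
def ray(p,u,v,fish=False):
    f=240/np.tan(np.radians(p["vfov"])/2); x,y=u-p["cx"],v-p["cy"]
    if fish:
        r=np.hypot(x,y)+1e-9; t=r/f; d=np.array([np.sin(t)*x/r,np.sin(t)*y/r,np.cos(t)])
    else: d=np.array([x/f,y/f,1.])
    d=rot(p["attitude"])@d; return np.array(p["eye"]),d/np.linalg.norm(d)
def atz(p,u,v,z,fish=False):
    e,d=ray(p,u,v,fish); return e+d*(z-e[2])/d[2]
def tri(rays):
    A=0;b=0
    for e,d in rays:
        P=np.eye(3)-np.outer(d,d); A=A+P; b=b+P@e
    return np.linalg.solve(A,b)
E
python3 - <<'E'
from h import *
s=manip.observe(); print({k:np.round(v,4) for k,v in s.items()}, manip.tip_reach)
for n in ["side","top","wrist"]:
    p=imaging.get_image(n); cv2.imwrite(f"pics/{n}0.png",p["image"][:,:,::-1])
    print(n,p["vfov"],p["cx"],p["cy"],np.round(p["eye"],4),np.round(p["attitude"],4))
    for t in ["dock","lever_knob","lever","tray","tray_grip","ball_center","reader","reader_window","stack_top","microtube_rack","amber_bottle","reagent_a","tape_roll"]:
        try:
            r=imaging.find_in(p,t); print(t,[(np.round(q["extent"]).tolist(),round(q["confidence"],2)) for q in r[:2]])
        except Exception as e: print(t,e)
E
```

```text
pics
{'t': np.float64(0.0), 'qpos': array([-1.352 ,  0.151 ,  1.438 ,  0.    ,  1.5538, -0.134 ]), 'qd': array([ 0.0004, -0.0008, -0.0006,  0.0012,  0.0014,  0.0013]), 'joint_efforts': array([-7.00000e-04, -7.13054e+01, -5.70874e+01, -3.00000e-04,
        8.80000e-03,  0.00000e+00]), 'position': array([ 0.1986, -0.5393,  0.2085]), 'orientation': array([-3.0916, -0.5511,  0.    ]), 'ft_force': array([-0.1834, -0.3372, -0.6363]), 'torque': array([-0.0017,  0.0427, -0.0527]), 'gripper_force': np.float64(0.0), 'width': np.float64(0.0856)} 0.014
side 45.20896444317984 321.5873779677678 243.57069514473216 [ 1.1878 -0.7836  1.6772] [-2.435  -0.7073  0.2375]
dock [([298.0, 230.0, 355.0, 264.0], 0.88)]
lever_knob []
lever []
tray [([312.0, 214.0, 350.0, 243.0], 0.78)]
tray_grip [([311.0, 213.0, 354.0, 245.0], 0.89)]
ball_center [([300.0, 229.0, 354.0, 266.0], 0.73)]
reader [([208.0, 290.0, 251.0, 334.0], 0.91), ([372.0, 242.0, 386.0, 275.0], 0.32)]
reader_window [([207.0, 291.0, 258.0, 333.0], 0.6), ([312.0, 237.0, 324.0, 258.0], 0.31)]
stack_top it knows: amber_bottle, ball_center, ball_pock
[... 1116 characters left out ...]
tube_rack [([246.0, 179.0, 284.0, 210.0], 0.96)]
amber_bottle [([182.0, 201.0, 204.0, 221.0], 0.88)]
reagent_a [([206.0, 190.0, 232.0, 214.0], 0.61)]
tape_roll [([138.0, 277.0, 171.0, 306.0], 0.81), ([242.0, 239.0, 275.0, 287.0], 0.7)]
wrist 65.70646984690485 315.43690429494995 237.23786911629634 [ 0.2675 -0.5131  0.374 ] [ 2.371  -1.6551 -0.244 ]
dock []
lever_knob []
lever []
tray []
tray_grip []
ball_center []
reader []
reader_window []
stack_top it knows: amber_bottle, ball_center, ball_pocket, dock, dock_nest, green_notch, lever, lever_knob, lever_pivot, microtube_rack, reader, reader_window, reagent, tape_roll, tray, tray_grip
microtube_rack []
amber_bottle []
reagent_a []
tape_roll []
```

```bash
python3 - <<'E'
from h import *
t=cv2.imread("pics/top0.png"); s=cv2.imread("pics/side0.png")
a=cv2.resize(t[160:340,120:460],None,fx=2.3,fy=2.3,interpolation=3)[:, :780]
cv2.imwrite("pics/c1.png",a)
b=cv2.resize(s[150:345,195:425],None,fx=3,fy=3,interpolation=3)
cv2.imwrite("pics/c2.png",b)
E
```

```text
(no output)
```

View pics/c1.png

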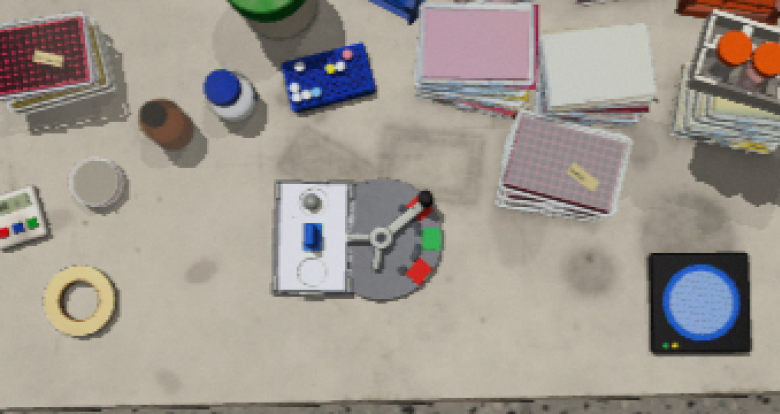

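View pics/c2.png

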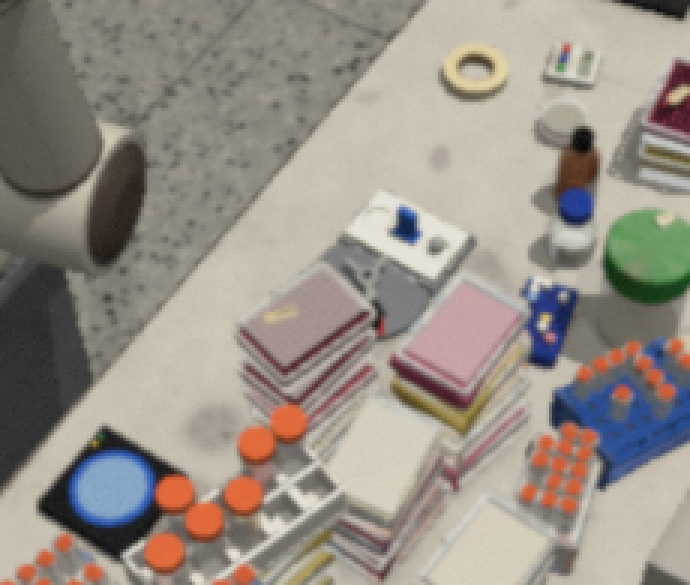

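```bash
python3 - <<'E'
from h import *
t=imaging.get_image("top"); s=imaging.get_image("side")
T=lambda x,y:(x/2.3+120,y/2.3+160); S=lambda x,y:(x/3+195,y/3+150)
for n,a,b,z in [("tabtop",(312,232),(407,208),.068),("reader",(701,302),(113,488),.023),("ball",(311,201),(435,245),.031)]:
    print(n,tri([ray(t,*T(*a)),ray(s,*S(*b))]).round(3),atz(t,*T(*a),z).round(3),atz(s,*S(*b),z).round(3))
for n,a,z in [("pivot",(380,238),.032),("knobtop",(425,197),.071),("green",(431,239),.012),("stackfrontL",(505,182),.255),("stackfrontR",(610,203),.255),("stackBL",(520,112),.255),("stackBR",(633,133),.255),("c1",(275,182),.02),("c2",(275,294),.02)]:
    print(n,atz(t,*T(*a),z).round(3))
for n in ["reader"]:
    for p in (t,s):
        m=imaging.trace(p,n)[0]["region"]; v,u=np.nonzero(m); print(n,atz(p,u.mean(),v.mean(),.022).round(4))
p=imaging.get_image("wrist"); st=manip.observe()
Rt=rot(st["orientation"]); print("cam off in tool",Rt.T@(np.array(p["eye"])-st["position"])); print((Rt.T@rot(p["attitude"])).round(3)); print(Rt.round(3))
E
```

```text
tabtop [0.529 0.286 0.075] [0.53  0.286 0.068] [0.527 0.29  0.068]
reader [ 0.44  -0.175  0.017] [ 0.44  -0.174  0.023] [ 0.443 -0.177  0.023]
ball [0.569 0.29  0.026] [0.57  0.291 0.031] [0.569 0.285 0.031]
pivot [0.524 0.209 0.032]
knobtop [0.568 0.154 0.071]
green [0.523 0.149 0.012]
stackfrontL [0.563 0.067 0.255]
stackfrontR [ 0.539 -0.041  0.255]
stackBL [0.636 0.049 0.255]
stackBR [ 0.611 -0.067  0.255]
c1 [0.595 0.336 0.02 ]
c2 [0.46  0.336 0.02 ]
reader [ 0.4403 -0.1697  0.022 ]
reader [ 0.4378 -0.183   0.022 ]
cam off in tool [ 0.07373506 -0.00103281 -0.16498047]
[[-0.001 -0.957 -0.289]
 [ 1.    -0.001 -0.   ]
 [-0.    -0.289  0.957]]
[[ 0.938  0.345 -0.   ]
 [ 0.345 -0.938  0.   ]
 [-0.    -0.    -1.   ]]
```

```bash
cat >> h.py <<'E'
def yaw_of(st): 
    m=rot(st["orientation"]); return np.degrees(np.arctan2(m[1,0],m[0,0]))
def plan(wps,step=.045,turn=8.,p0=None,y0=None):
    "rows (tool axes) through world way points (x,y,z,yaw deg), tool down"
    st=manip.observe(); p=np.array(st["position"] if p0 is None else p0,float); y=yaw_of(st) if y0 is None else y0
    out=[]
    for w in wps:
        q=np.array(w[:3]); dy=(w[3]-y+180)%360-180
        n=int(max(1,np.ceil(max(np.linalg.norm(q-p)/step,abs(dy)/turn))))
        for k in range(n,0,-1):
            dy=(w[3]-y+180)%360-180; d=(q-p)/k; c,s=np.cos(np.radians(y)),np.sin(np.radians(y))
            r=np.round([d[0]*c+d[1]*s, d[0]*s-d[1]*c, -d[2]],4 if step<.02 else 3); t=round(-dy/k,1)
            p=p+np.array([r[0]*c+r[1]*s, r[0]*s-r[1]*c, -r[2]]); y-=t
            out.append(f"{r[0]:g} {r[1]:g} {r[2]:g} 0 0 {t:g}")
    for i in range(0,len(out),12): print("; ".join(out[i:i+12])); print()
    print("end",p.round(4),round(y,1))
E
python3 - <<'E'
from h import *
plan([(.32,-.25,.3,50),(.37,0,.3,80),(.46,.19,.26,109)])
E
```

```text
0.027 -0.029 -0.011 0 0 -3.7; 0.029 -0.027 -0.011 0 0 -3.7; 0.03 -0.025 -0.011 0 0 -3.7; 0.032 -0.023 -0.012 0 0 -3.7; 0.033 -0.021 -0.011 0 0 -3.7; 0.034 -0.019 -0.012 0 0 -3.8; 0.036 -0.016 -0.011 0 0 -3.7; 0.036 -0.014 -0.012 0 0 -3.8; 0.037 -0.02 0 0 0 -5; 0.039 -0.017 0 0 0 -5; 0.04 -0.014 0 0 0 -5; 0.042 -0.01 0 0 0 -5

0.042 -0.006 0 0 0 -5; 0.042 -0.003 0 0 0 -5; 0.041 0.011 0.008 0 0 -5.8; 0.039 0.015 0.008 0 0 -5.8; 0.038 0.019 0.008 0 0 -5.8; 0.035 0.023 0.008 0 0 -5.8; 0.033 0.026 0.008 0 0 -5.8

end [0.4599 0.19   0.26  ] 109.0
```

Call:
move_arm --rows "0.027 -0.029 -0.011 0 0 -3.7; 0.029 -0.027 -0.011 0 0 -3.7; 0.03 -0.025 -0.011 0 0 -3.7; 0.032 -0.023 -0.012 0 0 -3.7; 0.033 -0.021 -0.011 0 0 -3.7; 0.034 -0.019 -0.012 0 0 -3.8; 0.036 -0.016 -0.011 0 0 -3.7; 0.036 -0.014 -0.012 0 0 -3.8; 0.037 -0.02 0 0 0 -5; 0.039 -0.017 0 0 0 -5; 0.04 -0.014 0 0 0 -5; 0.042 -0.01 0 0 0 -5"

```text
t: 3.4
position: [0.3533, -0.0818, 0.3004]
orientation: [2.57, 1.806, 0.001]
ft_force: [1.3, 0.7, -0.9]
width: 0.0853
gripper_force: 0.0
```

Call:
move_arm --rows "0.042 -0.006 0 0 0 -5; 0.042 -0.003 0 0 0 -5; 0.041 0.011 0.008 0 0 -5.8; 0.039 0.015 0.008 0 0 -5.8; 0.038 0.019 0.008 0 0 -5.8; 0.035 0.023 0.008 0 0 -5.8; 0.033 0.026 0.008 0 0 -5.8; 0 0 0 0 0 0; 0 0 0 0 0 0; 0 0 0 0 0 0"

```text
t: 4.4
position: [0.4597, 0.1894, 0.2605]
orientation: [1.825, 2.556, 0.0]
ft_force: [0.9, -0.4, -0.4]
width: 0.0851
gripper_force: 0.0
```

```bash
python3 - <<'E'
from h import *
s=manip.observe(); print(s["t"],np.round(s["position"],4),yaw_of(s),np.round(s["qpos"],3),rot(s["orientation"]).round(3))
p=imaging.get_image("wrist"); cv2.imwrite("pics/w1.png",p["image"][:,:,::-1])
import pickle; pickle.dump(p,open("w1.pkl","wb"))
for t in ["lever_knob","lever_pivot","lever","tray","tray_grip","ball_center","dock","green_notch"]:
    r=imaging.find_in(p,t); print(t,[(np.round(q["extent"]).tolist(),round(q["confidence"],2)) for q in r[:2]])
E
```

```text
4.4 [0.4597 0.1894 0.2605] 108.94112673228688 [ 0.236 -0.026  1.521 -0.     1.645 -0.095] [[-0.325  0.946  0.   ]
 [ 0.946  0.325  0.   ]
 [-0.     0.    -1.   ]]
lever_knob [([350.0, 172.0, 411.0, 276.0], 0.74)]
lever_pivot [([308.0, 67.0, 468.0, 280.0], 0.61)]
lever [([347.0, 172.0, 411.0, 278.0], 0.84)]
tray [([338.0, 73.0, 466.0, 184.0], 0.65), ([308.0, 72.0, 469.0, 281.0], 0.16)]
tray_grip [([338.0, 74.0, 473.0, 189.0], 0.69)]
ball_center [([434.0, 134.0, 450.0, 153.0], 0.5)]
dock [([312.0, 68.0, 474.0, 279.0], 0.86)]
green_notch [([309.0, 68.0, 470.0, 278.0], 0.88), ([346.0, 170.0, 412.0, 280.0], 0.43)]
```

View pics/w1.png

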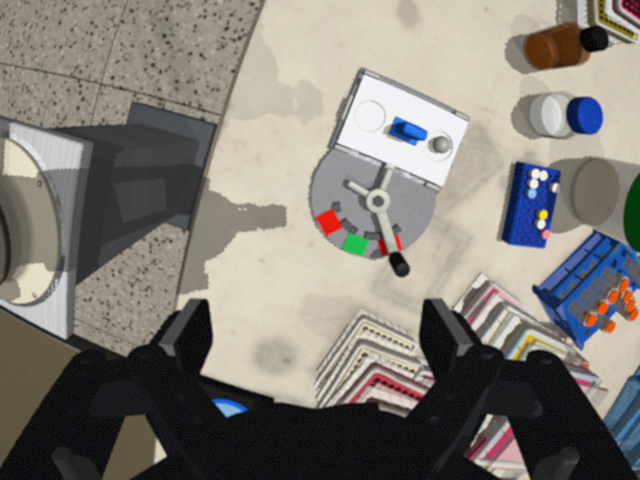

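```bash
python3 - <<'E'
from h import *
import pickle; p=pickle.load(open("w1.pkl","rb"))
for n,a,z in [("knobtop",(402,271),.071),("knobbot",(396,255),.031),("pivot",(377.5,200),.032),("green",(355,244),.012),("ball",(440,145),.031),("corner FL",(362,70),.012),("corner BL",(468,114),.012),("tray c1",(366,78),.024),("c2",(464,120),.024),("c3",(338,145),.024),("c4",(437,184),.024),("tabtop",(404,125),.068)]:
    print(n,atz(p,*a,z,True).round(4))
im=p["image"][60:300,290:490]; cv2.imwrite("pics/w1c.png",cv2.resize(im[:,:,::-1],None,fx=2.5,fy=2.5,interpolation=3))
E
```

```text
knobtop [0.5681 0.1533 0.071 ]
knobbot [0.5684 0.1572 0.031 ]
pivot [0.5243 0.2096 0.032 ]
green [0.5227 0.1492 0.012 ]
ball [0.5688 0.2909 0.031 ]
corner FL [0.4625 0.3394 0.012 ]
corner BL [0.5948 0.3399 0.012 ]
tray c1 [0.4686 0.3302 0.024 ]
c2 [0.588  0.3291 0.024 ]
c3 [0.4644 0.251  0.024 ]
c4 [0.5844 0.2492 0.024 ]
tabtop [0.5149 0.2927 0.068 ]
```

View pics/w1c.png

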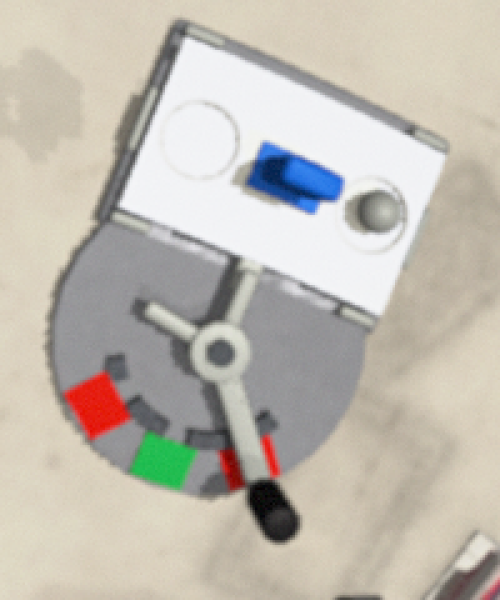

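```bash
python3 - <<'E'
from h import *
plan([(.567,.155,.15,109)])
E
```

```text
-0.017 0.022 0.028 0 0 -0; -0.017 0.023 0.027 0 0 -0; -0.017 0.022 0.028 0 0 -0; -0.017 0.023 0.027 0 0 -0

end [0.5671 0.1548 0.1502] 109.0
```

Call:
move_arm --rows "-0.017 0.022 0.028 0 0 0; -0.017 0.023 0.027 0 0 0; -0.017 0.022 0.028 0 0 0; -0.017 0.023 0.027 0 0 0; 0 0 0 0 0 0; 0 0 0 0 0 0" --fingers 0.045

```text
t: 5.45
position: [0.567, 0.1548, 0.1495]
orientation: [-1.824, -2.556, 0.002]
ft_force: [-0.4, 1.0, 0.3]
width: 0.0448
gripper_force: 0.0
```

```bash
python3 - <<'E'
from h import *
s=manip.observe(); print(s["t"],np.round(s["position"],4),yaw_of(s),s["width"])
p=imaging.get_image("wrist"); cv2.imwrite("pics/w2.png",p["image"][:,:,::-1])
import pickle; pickle.dump(p,open("w2.pkl","wb"))
for t in ["lever_knob","lever","tray","ball_center"]:
    r=imaging.find_in(p,t); print(t,[(np.round(q["extent"]).tolist(),round(q["confidence"],2)) for q in r[:2]])
E
```

```text
5.45 [0.567  0.1548 0.1495] 108.97201508188357 0.044755408444232224
lever_knob [([244.0, 94.0, 328.0, 252.0], 0.63)]
lever [([243.0, 97.0, 330.0, 252.0], 0.87)]
tray [([230.0, 0.0, 419.0, 123.0], 0.97)]
ball_center [([367.0, 48.0, 392.0, 70.0], 0.9), ([509.0, 0.0, 615.0, 63.0], 0.75)]
```

View pics/w2.png

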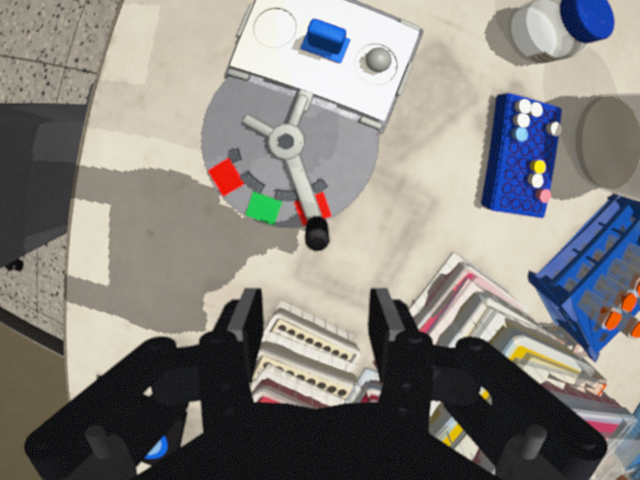

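```bash
python3 - <<'E'
from h import *
import pickle; p=pickle.load(open("w1.pkl","rb")); q=pickle.load(open("w2.pkl","rb"))
for n,a,b,z in [("knobtop",(402,271),(317,240),.071),("knobbase",(396,255),(316,225),.031),("pivot",(377.5,200),(286,141),.032),("green",(355,244),(263.5,209),.012),("ball",(440,145),(378,60),.031),
 ("c1",(366,76),(246,0),.024),("c2",(466,118),(424,28),.024),("c3",(338,145),(230,72),.024),("c4",(437,185),(382,122),.024),("tabtop",(407,125),(326,33),.068)]:
    print(n,tri([ray(p,*a,True),ray(q,*b,True)]).round(4),atz(q,*b,z,True).round(4))
plan([(.568,.154,.052,109)])
E
```

```text
knobtop [0.5684 0.1536 0.07  ] [0.5683 0.1544 0.071 ]
knobbase [0.5674 0.1565 0.0341] [0.5676 0.1542 0.031 ]
pivot [0.5247 0.2092 0.0301] [0.5248 0.2093 0.032 ]
green [0.523  0.1484 0.0106] [0.5231 0.1484 0.012 ]
ball [0.5696 0.2915 0.0299] [0.5698 0.2918 0.031 ]
c1 [0.4632 0.3175 0.0376] [0.4565 0.3088 0.024 ]
c2 [0.5968 0.3367 0.0106] [0.5963 0.3339 0.024 ]
c3 [0.4643 0.2496 0.021 ] [0.4647 0.248  0.024 ]
c4 [0.5923 0.2484 0.0052] [0.5897 0.2478 0.024 ]
tabtop [0.526  0.2975 0.0328] [0.5283 0.2888 0.068 ]
-0.001 0 0.033 0 0 0; -0 0 0.033 0 0 0; -0.001 0 0.033 0 0 0

end [0.5677 0.1536 0.0524] 109.0
```

Call:
move_arm --rows "-0.001 0 0.033 0 0 0; 0 0 0.033 0 0 0; 0 0 0.025 0 0 0; 0 0 0.007 0 0 0; 0 0 0 0 0 0"

```text
t: 6.2
position: [0.5672, 0.1543, 0.0523]
orientation: [-1.823, -2.558, 0.0]
ft_force: [-0.2, 0.2, 0.4]
width: 0.0447
gripper_force: 0.0
```

Call:
move_arm --rows "0 0 0 0 0 0; 0 0 0 0 0 0; 0 -0.007 0 0 0 0; 0 -0.007 0 0 0 0; 0 -0.007 0 0 0 0; 0 -0.007 0 0 0 0; 0 -0.007 0 0 0 0; 0 -0.007 0 0 0 0; 0 -0.006 0 0 0 0; 0 -0.004 0 0 0 0; 0 0 0 0 0 0; 0 0 0 0 0 0" --fingers 0.028

```text
t: 7.4
position: [0.5185, 0.1372, 0.0522]
orientation: [1.824, 2.558, 0.0]
ft_force: [0.0, 0.8, 0.7]
width: 0.0278
gripper_force: 0.0
```

```bash
python3 - <<'E'
from h import *
plan([(.518,.137,.14,109),(.50,.25,.20,179)])
E
```

```text
-0 -0 -0.044 0 0 0; -0 -0 -0.044 0 0 0; 0.013 0.002 -0.007 0 0 -7.8; 0.012 0.004 -0.007 0 0 -7.8; 0.011 0.005 -0.007 0 0 -7.8; 0.011 0.007 -0.006 0 0 -7.8; 0.01 0.008 -0.007 0 0 -7.8; 0.008 0.01 -0.006 0 0 -7.7; 0.007 0.011 -0.007 0 0 -7.8; 0.005 0.011 -0.006 0 0 -7.7; 0.004 0.012 -0.007 0 0 -7.8

end [0.5002 0.25   0.2002] 179.0
```

Call:
move_arm --rows "0 0 0 0 0 0; 0 0 0 0 0 0; 0 0 -0.02 0 0 0; 0 0 -0.03 0 0 0; 0 0 -0.038 0 0 0" --fingers 0.045

```text
t: 7.9
position: [0.5176, 0.1371, 0.1401]
orientation: [-1.823, -2.556, 0.002]
ft_force: [0.5, 0.8, 0.8]
width: 0.045
gripper_force: 0.0
```

Call:
move_arm --rows "0.013 0.002 -0.007 0 0 -7.8; 0.012 0.004 -0.007 0 0 -7.8; 0.011 0.005 -0.007 0 0 -7.8; 0.011 0.007 -0.006 0 0 -7.8; 0.01 0.008 -0.007 0 0 -7.8; 0.008 0.01 -0.006 0 0 -7.7; 0.007 0.011 -0.007 0 0 -7.8; 0.005 0.011 -0.006 0 0 -7.7; 0.004 0.012 -0.007 0 0 -7.8; 0 0 0 0 0 0; 0 0 0 0 0 0"

```text
t: 9.0
position: [0.5001, 0.2499, 0.1998]
orientation: [-0.032, -3.141, 0.0]
ft_force: [-0.8, -0.2, -0.5]
width: 0.045
gripper_force: 0.0
```

```bash
python3 - <<'E'
from h import *
s=manip.observe(); print(s["t"],np.round(s["position"],4),yaw_of(s),s["width"],np.round(s["qpos"],2))
p=imaging.get_image("wrist"); cv2.imwrite("pics/w3.png",p["image"][:,:,::-1])
import pickle; pickle.dump(p,open("w3.pkl","wb"))
for t in ["lever_knob","lever","tray","ball_center"]:
    r=imaging.find_in(p,t); print(t,[(np.round(q["extent"]).tolist(),round(q["confidence"],2)) for q in r[:2]])
E
```

```text
9.0 [0.5001 0.2499 0.1998] 178.82965662694548 0.04500936750384167 [ 0.33  0.12  1.49 -0.    1.53 -1.22]
lever_knob [([202.0, 199.0, 314.0, 304.0], 0.64)]
lever []
tray [([299.0, 168.0, 403.0, 295.0], 0.95), ([434.0, 402.0, 456.0, 427.0], 0.43)]
ball_center [([349.0, 266.0, 369.0, 288.0], 0.6)]
```

View pics/w3.png

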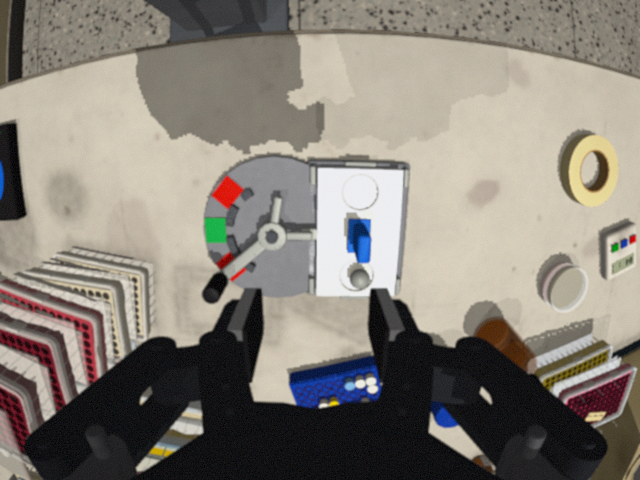

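```bash
python3 - <<'E'
from h import *
import pickle; p=pickle.load(open("w3.pkl","rb"))
for n,a,z in [("knobtop",(211,289),.071),("pivot",(272,236),.032),("green",(215.5,230),.012),("ball",(360,280),.031),("tabtop",(363,247),.068),("c1",(316,168),.024),("c2",(402,168),.024),("c3",(315,295),.024),("c4",(397,296),.024)]:
    print(n,atz(p,*a,z,True).round(4))
im=p["image"][140:310,190:420]; cv2.imwrite("pics/w3c.png",cv2.resize(im[:,:,::-1],None,fx=3.4,fy=3.4,interpolation=3))
E
```

```text
knobtop [0.5612 0.1563 0.071 ]
pivot [0.5246 0.2095 0.032 ]
green [0.5229 0.1493 0.012 ]
ball [0.5717 0.293  0.031 ]
tabtop [0.5253 0.2905 0.068 ]
c1 [0.4628 0.2521 0.024 ]
c2 [0.4633 0.3324 0.024 ]
c3 [0.5901 0.2484 0.024 ]
c4 [0.5941 0.333  0.024 ]
```

View pics/w3c.png

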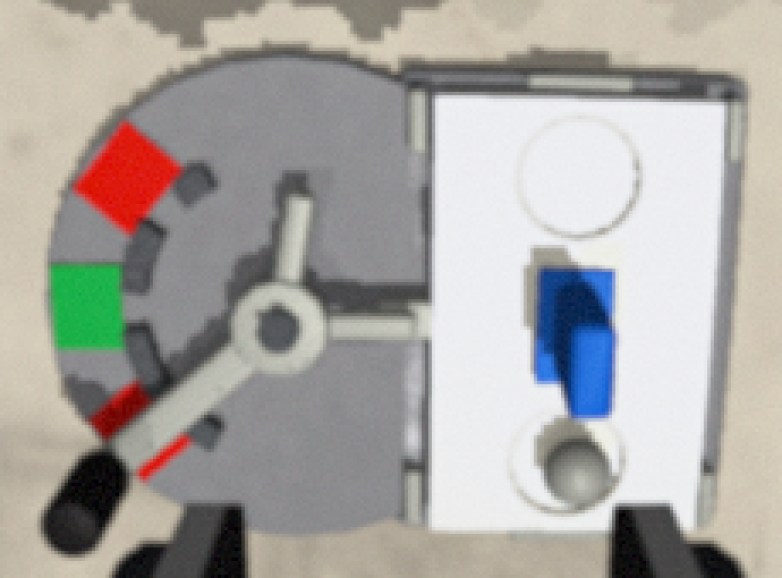

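```bash
python3 - <<'E'
from h import *
plan([(.568,.154,.15,109),(.568,.154,.052,109)])
E
```

```text
-0.008 -0.01 0.006 0 0 7.8; -0.009 -0.009 0.005 0 0 7.8; -0.01 -0.008 0.006 0 0 7.8; -0.011 -0.007 0.005 0 0 7.7; -0.012 -0.005 0.006 0 0 7.8; -0.013 -0.003 0.005 0 0 7.7; -0.013 -0.002 0.006 0 0 7.8; -0.013 0 0.005 0 0 7.7; -0.013 0.002 0.006 0 0 7.8; -0 0 0.033 0 0 -0; -0 0 0.032 0 0 -0; -0 0 0.033 0 0 -0

end [0.5676 0.1539 0.0519] 109.0
```

Call:
move_arm --rows "-0.008 -0.01 0.006 0 0 7.8; -0.009 -0.009 0.005 0 0 7.8; -0.01 -0.008 0.006 0 0 7.8; -0.011 -0.007 0.005 0 0 7.7; -0.012 -0.005 0.006 0 0 7.8; -0.013 -0.003 0.005 0 0 7.7; -0.013 -0.002 0.006 0 0 7.8; -0.013 0 0.005 0 0 7.7; -0.013 0.002 0.006 0 0 7.8; 0 0 0.033 0 0 0; 0 0 0.032 0 0 0; 0 0 0.033 0 0 0"

```text
t: 10.45
position: [0.5678, 0.1541, 0.051]
orientation: [1.824, 2.558, 0.001]
ft_force: [0.3, 0.7, -0.0]
width: 0.0449
gripper_force: 0.0
```

Call:
move_arm --rows "0 0 0 0 0 0; 0 0 0 0 0 0; 0 0 0 0 0 0; 0 0 0 0 0 0" --fingers 0.02

```text
t: 10.85
position: [0.5686, 0.1547, 0.054]
orientation: [1.821, 2.558, 0.003]
ft_force: [0.3, -0.2, 0.4]
width: 0.02
gripper_force: 0.0
```

```bash
python3 - <<'E'
from h import *
s=manip.observe(); print(s["t"],np.round(s["position"],4),yaw_of(s),s["width"])
p=imaging.get_image("wrist"); cv2.imwrite("pics/w4.png",p["image"][:,:,::-1])
E
```

```text
10.85 [0.5686 0.1547 0.054 ] 109.10220626963049 0.02000494437503191
```

View pics/w4.png

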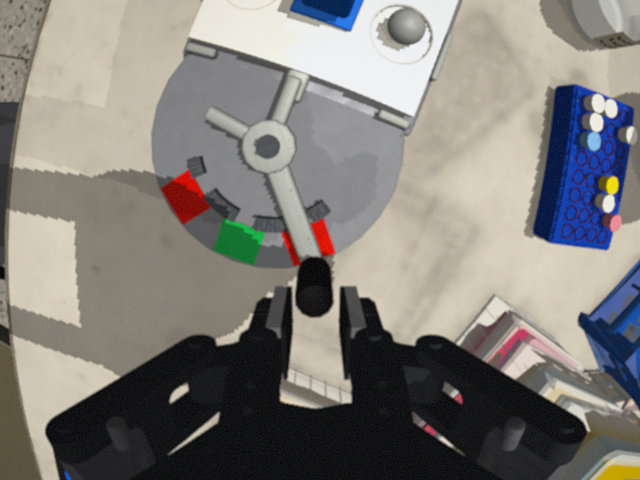

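Call:
move_arm --rows "0 0 0 0 0 0; 0 0 0 0 0 0; 0 0 0 0 0 0; 0 0 0 0 0 0" --fingers 0.005

```text
t: 11.3
position: [0.5677, 0.1545, 0.0521]
orientation: [-1.822, -2.559, 0.0]
ft_force: [1.0, -0.4, -0.0]
width: 0.005
gripper_force: 0.0
```

```bash
python3 - <<'E'
from h import *
s=manip.observe(); print(s["t"],np.round(s["position"],4),yaw_of(s),s["width"],s["gripper_force"])
p=imaging.get_image("wrist"); cv2.imwrite("pics/w5.png",p["image"][:,:,::-1])
im=p["image"][220:440,160:480]; cv2.imwrite("pics/w5c.png",cv2.resize(im[:,:,::-1],None,fx=2.5,fy=2.5,interpolation=3))
E
```

```text
11.3 [0.5677 0.1545 0.0521] 109.11091976120879 0.005041204806580657 0.0
```

View pics/w5c.png

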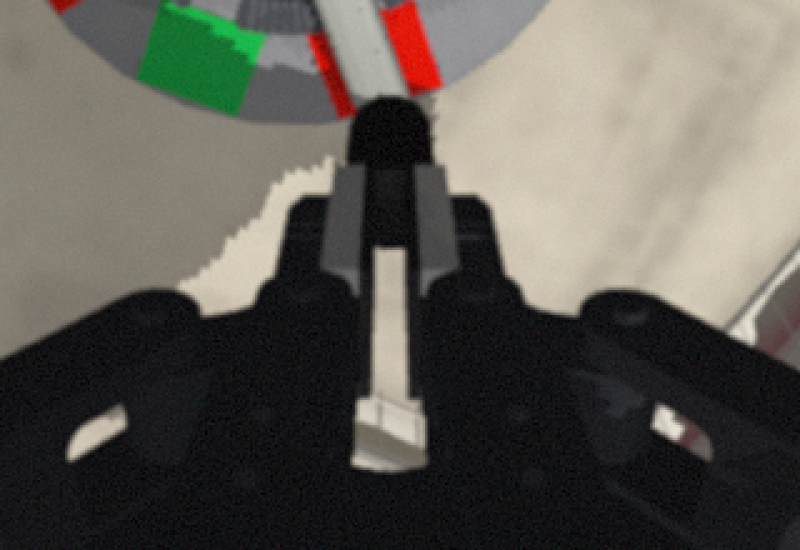

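Call:
move_arm --rows "0 0 0 0 0 0; 0 0 0 0 0 0; 0 0 0 0 0 0; 0 0 0.005 0 0 0; 0 0 0.005 0 0 0; 0 0 0.005 0 0 0; 0 0 0.005 0 0 0; 0 0 0 0 0 0" --fingers 0.045

```text
t: 12.15
position: [0.5672, 0.1545, 0.0311]
orientation: [-1.821, -2.559, 0.001]
ft_force: [0.2, 0.9, 0.1]
width: 0.0451
gripper_force: 0.0
```

Call:
move_arm --rows "0 0 0 0 0 0; 0 0 0 0 0 0; 0 0 0 0 0 0; 0 0 0 0 0 0" --fingers 0.015

```text
t: 12.55
position: [0.568, 0.1546, 0.0325]
orientation: [1.822, 2.559, 0.001]
ft_force: [-0.2, 0.4, 3.5]
width: 0.0159
gripper_force: 45.1
```

Call:
move_arm --rows "0 0 0 0 0 0; 0 0 0 0 0 0; 0 0 0.005 0 0 0; 0 0 0.005 0 0 0; 0 0 0 0 0 0" --fingers 0.028

```text
t: 13.05
position: [0.5671, 0.1545, 0.021]
orientation: [-1.821, -2.558, 0.002]
ft_force: [-0.8, 0.5, -1.0]
width: 0.028
gripper_force: 0.0
```

```bash
python3 - <<'E'
from h import *
s=manip.observe(); print(s["t"],np.round(s["position"],4),yaw_of(s),s["width"],s["ft_force"])
p=imaging.get_image("wrist"); cv2.imwrite("pics/w6.png",p["image"][:,:,::-1])
im=p["image"][180:420,160:480]; cv2.imwrite("pics/w6c.png",cv2.resize(im[:,:,::-1],None,fx=2.5,fy=2.5,interpolation=3))
E
```

```text
13.05 [0.5671 0.1545 0.021 ] 109.11192639864291 0.027992458294493146 [-0.78994926  0.51303422 -1.03017329]
```

View pics/w6c.png

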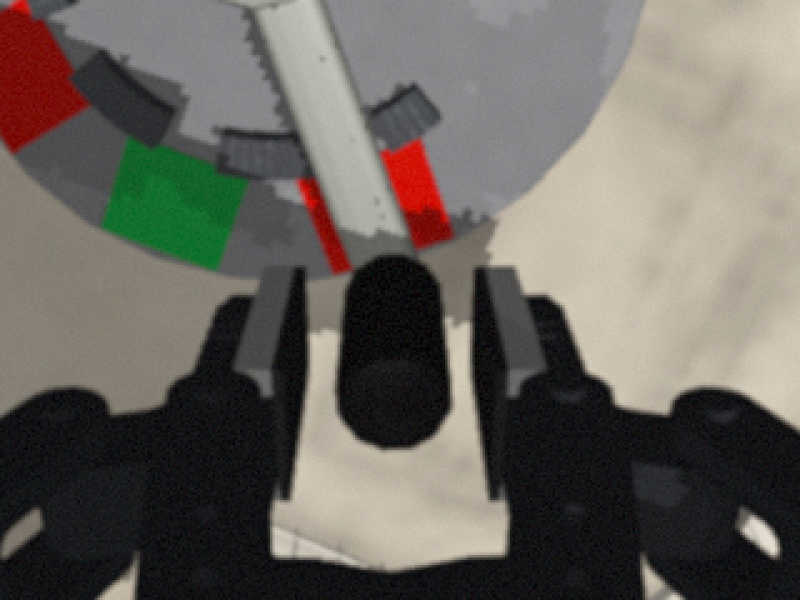

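Call:
move_arm --rows "0 -0.007 0 0 0 0; 0 -0.007 0 0 0 0; 0 -0.007 0 0 0 0; 0 -0.007 0 0 0 0; 0 -0.007 0 0 0 0; 0 -0.007 0 0 0 0; 0 -0.006 0 0 0 0; 0 -0.004 0 0 0 0; 0 0 0 0 0 0; 0 0 0 0 0 0"

```text
t: 14.1
position: [0.5187, 0.1376, 0.0222]
orientation: [1.822, 2.559, 0.0]
ft_force: [0.5, 0.5, -0.7]
width: 0.0277
gripper_force: 0.0
```

Call:
move_arm --rows "0 0 0 0 0 0; 0 0 0 0 0 0; 0 0 0 0 0 0; 0 0 -0.015 0 0 0; 0 0 -0.03 0 0 0; 0 0 -0.045 0 0 0; 0 0 -0.03 0 0 0" --fingers 0.045

```text
t: 14.8
position: [0.519, 0.1376, 0.1448]
orientation: [1.821, 2.558, 0.002]
ft_force: [1.1, 0.1, 0.6]
width: 0.045
gripper_force: 0.0
```

```bash
python3 - <<'E'
from h import *
s=manip.observe(); print(s["t"],np.round(s["position"],4),yaw_of(s),s["width"],s["ft_force"])
p=imaging.get_image("wrist"); cv2.imwrite("pics/w7.png",p["image"][:,:,::-1])
import pickle; pickle.dump(p,open("w7.pkl","wb"))
for t in ["lever","tray","ball_center"]:
    r=imaging.find_in(p,t); print(t,[(np.round(q["extent"]).tolist(),round(q["confidence"],2)) for q in r[:2]])
# knob: project the expected green/red knob-top places and print brightness
f=240/np.tan(np.radians(p["vfov"])/2)
def proj(X):
    c=rot(p["attitude"]).T@(np.array(X)-p["eye"]); r=np.hypot(c[0],c[1]); k=f*np.arctan2(r,c[2])/r
    return p["cx"]+c[0]*k,p["cy"]+c[1]*k
piv=np.array([.5247,.2093])
for a in np.arange(-0.2,1.5,.1):
    th=-np.pi/2+.7-a-.02; u,v=proj([piv[0]+.07*np.cos(th),piv[1]+.07*np.sin(th),.071])
    g=p["image"][int(v)-2:int(v)+3,int(u)-2:int(u)+3].mean((0,1)) if 2<u<637 and 2<v<477 else None
    print(round(a,1),round(u),round(v),None if g is None else g.round())
E
```

```text
14.8 [0.519  0.1376 0.1448] 109.11771266038221 0.04497025302453783 [1.07426022 0.13390133 0.60437804]
lever [([308.0, 95.0, 401.0, 252.0], 0.57)]
tray [([308.0, 94.0, 398.0, 253.0], 0.67), ([294.0, 0.0, 478.0, 126.0], 0.61)]
ball_center [([434.0, 54.0, 458.0, 77.0], 0.57), ([141.0, 388.0, 204.0, 462.0], 0.27)]
-0.2 410 232 [211. 200. 182.]
-0.1 402 237 [212. 201. 183.]
0.0 392 241 [211. 201. 183.]
0.1 382 244 [198. 189. 172.]
0.2 372 245 [204. 194. 176.]
0.3 362 246 [201. 191. 174.]
0.4 352 246 [219. 210. 190.]
0.5 342 245 [223. 217. 198.]
0.6 332 243 [107. 102.  94.]
0.7 322 241 [33. 32. 33.]
0.8 312 237 [36. 34. 35.]
0.9 303 232 [199. 190. 174.]
1.0 294 226 [139. 134. 121.]
1.1 286 220 [151. 145. 131.]
1.2 279 212 [222. 214. 195.]
1.3 272 204 [221. 214. 193.]
1.4 266 195 [221. 213. 193.]
```

```bash
python3 - <<'E'
from h import *
plan([(.54,.29,.20,178.5)])
E
```

```text
0.015 0.008 -0.006 0 0 -7.7; 0.014 0.01 -0.006 0 0 -7.7; 0.013 0.011 -0.007 0 0 -7.7; 0.011 0.013 -0.006 0 0 -7.7; 0.009 0.015 -0.007 0 0 -7.7; 0.007 0.016 -0.006 0 0 -7.7; 0.005 0.016 -0.007 0 0 -7.7; 0.003 0.017 -0.006 0 0 -7.7; 0 0.017 -0.007 0 0 -7.8

end [0.5403 0.2903 0.2003] 178.5
```

Call:
move_arm --rows "0.015 0.008 -0.006 0 0 -7.7; 0.014 0.01 -0.006 0 0 -7.7; 0.013 0.011 -0.007 0 0 -7.7; 0.011 0.013 -0.006 0 0 -7.7; 0.009 0.015 -0.007 0 0 -7.7; 0.007 0.016 -0.006 0 0 -7.7; 0.005 0.016 -0.007 0 0 -7.7; 0.003 0.017 -0.006 0 0 -7.7; 0 0.017 -0.007 0 0 -7.8; 0 0 0 0 0 0; 0 0 0 0 0 0"

```text
t: 16.1
position: [0.5398, 0.29, 0.1986]
orientation: [-0.044, -3.139, 0.001]
ft_force: [-0.7, -1.0, 0.1]
width: 0.0455
gripper_force: 0.0
```

```bash
cat > tm.py <<'E'
from h import *
def meas():
    s=manip.observe(); p=imaging.get_image("wrist"); im=p["image"]; print(s["t"],np.round(s["position"],4),round(yaw_of(s),2))
    hsv=cv2.cvtColor(im,cv2.COLOR_RGB2HSV)
    r=imaging.trace(p,"tray")
    if r:
        m=r[0]["region"].astype(np.uint8); print("tray conf",r[0]["confidence"],np.round(r[0]["extent"]))
        w=((hsv[:,:,1]<40)&(hsv[:,:,2]>190)).astype(np.uint8)&cv2.dilate(m,np.ones((7,7)))
        w=cv2.morphologyEx(w,cv2.MORPH_OPEN,np.ones((3,3)))
        c=max(cv2.findContours(w,0,1)[0],key=cv2.contourArea)[:,0]
        P=np.array([atz(p,u,v,.024,True)[:2] for u,v in c],np.float32)*1000
        print("rect",cv2.minAreaRect(P))
        e=r[0]["extent"]; b=cv2.inRange(hsv,(100,110,40),(125,255,255)); l,t,rr,bb=map(int,e); k=np.zeros_like(b); k[max(t,0):bb,l:rr]=b[max(t,0):bb,l:rr]
        n,_,st,ce=cv2.connectedComponentsWithStats(k); i=1+np.argmax(st[1:,4]); l,t,ww,hh,a=st[i]; print("blue",st[i],"atz.046",atz(p,*ce[i],.046,True).round(4))
        for z,u,v in [(.068,l,t),(.068,l+ww,t+hh),(.024,l,t),(.024,l+ww,t+hh)]: print(z,u,v,atz(p,u,v,z,True).round(4))
    b=imaging.find_in(p,"ball_center")
    if b: e=b[0]["extent"]; print("ball",b[0]["confidence"],atz(p,(e[0]+e[2])/2,(e[1]+e[3])/2,.031,True).round(4))
    return p
if __name__=="__main__":
    p=meas(); cv2.imwrite("pics/w8.png",p["image"][:,:,::-1])
E
python3 tm.py
```

```text
16.1 [0.5398 0.29   0.1986] 178.39
tray conf 0.58 [255. 124. 362. 260.]
rect ((529.0531005859375, 285.0987243652344), (93.5700454711914, 130.41004943847656), 88.35881805419922)
blue [305 179  23  41 843] atz.046 [0.5256 0.2914 0.046 ]
0.068 305 179 [0.5061 0.2835 0.068 ]
0.068 328 220 [0.5405 0.3011 0.068 ]
0.024 305 179 [0.512 0.282 0.024]
0.024 328 220 [0.5515 0.3023 0.024 ]
ball 0.78 [0.5705 0.2928 0.031 ]
```

```bash
python3 - <<'E'
from h import *
plan([(.527,.292,.10,178.4),(.527,.292,.03,178.4)])
E
```

```text
0.004 0.001 0.033 0 0 -0; 0.005 0.001 0.033 0 0 -0; 0.004 0 0.033 0 0 -0; 0 0 0.035 0 0 -0; 0 0 0.035 0 0 -0

end [0.527  0.2919 0.0303] 178.4
```

Call:
move_arm --rows "0.004 0.001 0.033 0 0 0; 0.005 0.001 0.033 0 0 0; 0.004 0 0.033 0 0 0; 0 0 0.035 0 0 0; 0 0 0.025 0 0 0; 0 0 0.01 0 0 0; 0 0 0 0 0 0"

```text
t: 16.95
position: [0.5267, 0.2919, 0.0302]
orientation: [-0.043, -3.139, 0.001]
ft_force: [0.9, 0.8, 1.2]
width: 0.0451
gripper_force: 0.0
```

Call:
move_arm --rows "0 0 0.005 0 0 0; 0 0 0.005 0 0 0; 0 0 0.005 0 0 0; 0 0 0.004 0 0 0; 0 0 0 0 0 0"

```text
t: 17.45
position: [0.527, 0.2925, 0.0117]
orientation: [-0.041, -3.141, 0.0]
ft_force: [-0.3, -0.1, 0.3]
width: 0.0449
gripper_force: 0.0
```

```bash
python3 - <<'E'
from h import *
s=manip.observe(); print(s["t"],np.round(s["position"],4),round(yaw_of(s),2),s["ft_force"])
p=imaging.get_image("wrist"); im=p["image"]; hsv=cv2.cvtColor(im,cv2.COLOR_RGB2HSV)
b=cv2.inRange(hsv,(100,110,40),(125,255,255)); n,_,st,ce=cv2.connectedComponentsWithStats(b)
for i in np.argsort(-st[1:,4])[:3]+1: print(st[i],ce[i].round(1))
cv2.imwrite("pics/w9.png",im[:,:,::-1])
b=imaging.find_in(p,"ball_center"); print([(q["extent"],q["confidence"]) for q in b[:2]])
# gaps along a few rows (gray)
g=cv2.cvtColor(im,cv2.COLOR_RGB2GRAY)
for v in (270,290,300,310,330,350): print(v,g[v,220:420:5].tolist())
E
```

```text
17.45 [0.527  0.2925 0.0117] 178.51 [-0.31219809 -0.05243853  0.25338204]
[ 287  264   49  114 4595] [310.7 314.3]
[([296.4, 364.7, 335.2, 399.1], 0.72)]
270 [93, 162, 159, 160, 161, 161, 157, 157, 160, 159, 159, 159, 155, 148, 64, 61, 60, 61, 63, 63, 61, 57, 61, 70, 158, 161, 158, 160, 157, 159, 158, 160, 158, 156, 160, 158, 155, 149, 130, 230]
290 [213, 186, 181, 182, 183, 80, 83, 64, 36, 156, 157, 205, 164, 169, 71, 64, 41, 37, 35, 48, 32, 46, 59, 155, 251, 245, 179, 182, 179, 178, 88, 42, 86, 84, 253, 251, 162, 159, 209, 227]
300 [212, 237, 204, 83, 81, 85, 82, 16, 18, 248, 247, 247, 247, 224, 68, 50, 37, 41, 42, 42, 39, 59, 114, 200, 251, 251, 243, 188, 180, 181, 44, 26, 77, 85, 80, 83, 81, 153, 230, 228]
310 [158, 18, 28, 68, 84, 86, 28, 15, 8, 253, 251, 251, 251, 230, 75, 44, 41, 45, 47, 45, 40, 50, 112, 223, 251, 250, 251, 251, 251, 252, 42, 14, 18, 88, 85, 83, 26, 25, 193, 229]
330 [19, 17, 93, 108, 99, 23, 21, 6, 21, 254, 250, 251, 251, 251, 148, 51, 58, 63, 56, 56, 61, 52, 146, 248, 251, 251, 251, 251, 251, 251, 14, 26, 13, 26, 86, 102, 99, 30, 22, 26]
350 [20, 19, 10, 24, 22, 33, 22, 15, 245, 250, 250, 250, 250, 249, 250, 68, 59, 59, 59, 54, 55, 85, 248, 245, 251, 250, 250, 251, 250, 250, 252, 16, 14, 36, 21, 23, 28, 23, 27, 21]
```

Call:
move_arm --rows "0 0 0 0 0 0; 0 0 0 0 0 0; 0 0 0 0 0 0; 0 0 0 0 0 0; 0 0 0 0 0 0; 0 0 0 0 0 0" --fingers 0.0

```text
t: 18.15
position: [0.5274, 0.2922, 0.0124]
orientation: [0.041, 3.141, -0.001]
ft_force: [-0.7, -4.6, 3.3]
width: 0.0115
gripper_force: 58.9
```

Call:
move_arm --rows "0 0 -0.001 0 0 0; 0 0 -0.002 0 0 0; 0 0 -0.003 0 0 0; 0 0 -0.004 0 0 0; 0 0 -0.004 0 0 0; 0 0 -0.004 0 0 0; 0 0 -0.003 0 0 0; 0 0 -0.002 0 0 0; 0 0 -0.001 0 0 0; 0 0 0 0 0 0"

```text
t: 19.15
position: [0.5273, 0.2926, 0.0362]
orientation: [0.041, 3.141, 0.0]
ft_force: [0.1, -0.2, -3.1]
width: 0.0109
gripper_force: 58.8
```

```bash
python3 - <<'E'
from h import *
s=manip.observe(); print(s["t"],np.round(s["position"],4),s["ft_force"],s["torque"],s["width"])
p=imaging.get_image("wrist"); 
b=imaging.find_in(p,"ball_center"); print([(q["extent"],q["confidence"]) for q in b[:2]])
t=imaging.get_image("top"); s_=imaging.get_image("side")
for q in (t,s_):
  for n in ("tray","ball_center","lever","reader"):
    b=imaging.find_in(q,n); print(n,[(np.round(k["extent"]),round(k["confidence"],2)) for k in b[:2]])
# reader: fit blue window ellipse centre in top and side
for q in (t,s_):
    e=imaging.find_in(q,"reader")[0]["extent"]; l,a,r,c=[int(x) for x in e]; im=q["image"][a-4:c+4,l-4:r+4]; h=cv2.cvtColor(im,cv2.COLOR_RGB2HSV)
    m=cv2.inRange(h,(98,60,90),(128,255,255)); n,_,st,ce=cv2.connectedComponentsWithStats(m); i=1+np.argmax(st[1:,4]); cc=max(cv2.findContours(m,0,1)[0],key=len); el=cv2.fitEllipse(cc)
    u,v=el[0]; print(el,st[i],atz(q,u+l-4,v+a-4,.023).round(4),ce[i])
E
```

```text
19.15 [0.5273 0.2926 0.0362] [ 0.13863998 -0.15417616 -3.14533346] [ 0.00114329 -0.00219425 -0.0134508 ] 0.010887402554760901
[([299.6, 376.5, 335.6, 397.9], 0.82)]
tray [(array([237., 269., 267., 284.]), 0.64), (array([402., 271., 448., 312.]), 0.43)]
ball_center []
lever [(array([278., 256., 314., 268.]), 0.71), (array([237., 236., 312., 288.]), 0.32)]
reader [(array([401., 269., 445., 314.]), 0.72), (array([276., 251., 314., 267.]), 0.64)]
tray [(array([312., 215., 354., 238.]), 0.86)]
ball_center []
lever [(array([316., 239., 321., 244.]), 0.41)]
reader [(array([209., 290., 255., 336.]), 0.74)]
((27.39507484436035, 26.038127899169922), (32.54334259033203, 33.30066680908203), 117.92939758300781) [ 11  10  34  33 898] [ 0.4403 -0.1727  0.023 ] [27.38752784 26.0467706 ]
((27.83680534362793, 27.22089958190918), (24.750974655151367, 28.63488006591797), 69.01143646240234) [ 14  15  29  26 594] [ 0.4396 -0.1771  0.023 ] [27.84343434 27.20707071]
```

```bash
python3 - <<'E'
from h import *
s=manip.observe(); p=np.array([.5273,.2924,.126]); y=yaw_of(s); c,si=np.cos(np.radians(y)),np.sin(np.radians(y))
pts=np.array([p[:2],[.47,.20],[.40,.09],[.385,0],[.40,-.09],[.44,-.174]])
from scipy.interpolate import CubicSpline
L=np.r_[0,np.cumsum(np.linalg.norm(np.diff(pts,axis=0),axis=1))]; cs=CubicSpline(L,pts)
N=34; tt=np.linspace(0,1,N+1); sm=tt**3*(10-15*tt+6*tt**2)
q=cs(L[-1]*sm); cur=q[0].copy(); out=[]
for k in range(1,N+1):
    d=q[k]-cur; r=np.round([d[0]*c+d[1]*si,d[0]*si-d[1]*c],3); cur+= [r[0]*c+r[1]*si,r[0]*si-r[1]*c]; out.append(f"{r[0]:g} {r[1]:g} 0 0 0 0")
for i in range(0,N,12): print("; ".join(out[i:i+12]),"\n")
print(cur,L[-1],y)
E
```

```text
0 -0 0 0 0 0; 0 -0.001 0 0 0 0; 0.001 -0.002 0 0 0 0; 0.001 -0.003 0 0 0 0; 0.003 -0.006 0 0 0 0; 0.003 -0.008 0 0 0 0; 0.005 -0.009 0 0 0 0; 0.006 -0.012 0 0 0 0; 0.009 -0.014 0 0 0 0; 0.01 -0.015 0 0 0 0; 0.012 -0.017 0 0 0 0; 0.014 -0.019 0 0 0 0 

0.014 -0.02 0 0 0 0; 0.015 -0.022 0 0 0 0; 0.014 -0.023 0 0 0 0; 0.011 -0.025 0 0 0 0; 0.009 -0.027 0 0 0 0; 0.006 -0.028 0 0 0 0; 0.002 -0.028 0 0 0 0; -0.001 -0.027 0 0 0 0; -0.003 -0.026 0 0 0 0; -0.005 -0.024 0 0 0 0; -0.006 -0.022 0 0 0 0; -0.007 -0.02 0 0 0 0 

-0.007 -0.017 0 0 0 0; -0.007 -0.014 0 0 0 0; -0.007 -0.012 0 0 0 0; -0.005 -0.01 0 0 0 0; -0.005 -0.007 0 0 0 0; -0.003 -0.005 0 0 0 0; -0.002 -0.003 0 0 0 0; -0.001 -0.002 0 0 0 0; -0.001 -0 0 0 0 0; 0 -0.001 0 0 0 0 

[ 0.44015117 -0.17449515] 0.5146292030282483 178.51257323291267
```

Call:
move_arm --rows "0 0 -0.003 0 0 0; 0 0 -0.006 0 0 0; 0 0 -0.009 0 0 0; 0 0 -0.012 0 0 0; 0 0 -0.014 0 0 0; 0 0 -0.014 0 0 0; 0 0 -0.012 0 0 0; 0 0 -0.009 0 0 0; 0 0 -0.006 0 0 0; 0 0 -0.003 0 0 0; 0 0 -0.001 0 0 0; 0 0 0 0 0 0"

```text
t: 21.05
position: [0.5271, 0.2925, 0.1248]
orientation: [-0.041, -3.141, 0.0]
ft_force: [-0.2, 0.4, -1.4]
width: 0.0111
gripper_force: 58.8
```

Call:
move_arm --rows "0 -0.001 0 0 0 0; 0.001 -0.002 0 0 0 0; 0.001 -0.003 0 0 0 0; 0.003 -0.006 0 0 0 0; 0.003 -0.008 0 0 0 0; 0.005 -0.009 0 0 0 0; 0.006 -0.012 0 0 0 0; 0.009 -0.014 0 0 0 0; 0.01 -0.015 0 0 0 0; 0.012 -0.017 0 0 0 0; 0.014 -0.019 0 0 0 0"

```text
t: 22.15
position: [0.4596, 0.1871, 0.1251]
orientation: [0.041, 3.141, 0.0]
ft_force: [-0.2, -0.4, -2.7]
width: 0.0109
gripper_force: 58.7
```

Call:
move_arm --rows "0.014 -0.02 0 0 0 0; 0.015 -0.022 0 0 0 0; 0.014 -0.023 0 0 0 0; 0.011 -0.025 0 0 0 0; 0.009 -0.027 0 0 0 0; 0.006 -0.028 0 0 0 0; 0.002 -0.028 0 0 0 0; -0.001 -0.027 0 0 0 0; -0.003 -0.026 0 0 0 0; -0.005 -0.024 0 0 0 0; -0.006 -0.022 0 0 0 0; -0.007 -0.02 0 0 0 0"

```text
t: 23.35
position: [0.4032, -0.1037, 0.1252]
orientation: [0.042, 3.141, -0.0]
ft_force: [0.6, 0.3, -2.7]
width: 0.0112
gripper_force: 58.8
```

Call:
move_arm --rows "-0.007 -0.017 0 0 0 0; -0.007 -0.014 0 0 0 0; -0.007 -0.012 0 0 0 0; -0.005 -0.01 0 0 0 0; -0.005 -0.007 0 0 0 0; -0.003 -0.005 0 0 0 0; -0.002 -0.003 0 0 0 0; -0.001 -0.002 0 0 0 0; -0.001 0 0 0 0 0; 0 -0.001 0 0 0 0; 0 0 0 0 0 0"

```text
t: 24.45
position: [0.4401, -0.1742, 0.1251]
orientation: [-0.04, -3.141, -0.0]
ft_force: [0.1, 0.7, -3.0]
width: 0.0116
gripper_force: 58.7
```

```bash
python3 - <<'E'
from h import *
s=manip.observe(); print(s["t"],np.round(s["position"],4),s["ft_force"],s["torque"],s["width"],rot(s["orientation"]).round(3))
p=imaging.get_image("wrist"); cv2.imwrite("pics/w10.png",p["image"][:,:,::-1])
t=imaging.get_image("top"); d=imaging.get_image("side")
cv2.imwrite("pics/t10.png",t["image"][:,:,::-1]);cv2.imwrite("pics/s10.png",d["image"][:,:,::-1])
for nm,q in (("w",p),("t",t),("s",d)):
  for n in ("tray","ball_center","lever","reader","tray_grip"):
    b=imaging.find_in(q,n); print(nm,n,[(np.round(k["extent"]).tolist(),round(k["confidence"],2)) for k in b[:2]])
E
```

```text
24.45 [ 0.4401 -0.1742  0.1251] [ 0.10371965  0.74597574 -3.03857026] [0.00455377 0.0569744  0.0014702 ] 0.011585159041700738 [[-1.     0.026 -0.   ]
 [ 0.026  1.     0.   ]
 [ 0.     0.    -1.   ]]
w tray [([199.0, 148.0, 410.0, 403.0], 0.77), ([304.0, 373.0, 334.0, 392.0], 0.37)]
w ball_center [([301.0, 375.0, 337.0, 394.0], 0.81), ([199.0, 149.0, 412.0, 404.0], 0.47)]
w lever [([612.0, 296.0, 640.0, 327.0], 0.92), ([236.0, 147.0, 395.0, 154.0], 0.21)]
w reader [([237.0, 143.0, 397.0, 153.0], 0.92)]
w tray_grip [([201.0, 151.0, 412.0, 400.0], 0.63)]
t tray [([415.0, 264.0, 450.0, 316.0], 0.64)]
t ball_center []
t lever [([278.0, 257.0, 316.0, 269.0], 0.61)]
t reader [([398.0, 273.0, 414.0, 314.0], 0.56)]
t tray_grip [([418.0, 264.0, 450.0, 317.0], 0.88), ([244.0, 178.0, 286.0, 210.0], 0.32)]
s tray [([203.0, 284.0, 252.0, 314.0], 0.62)]
s ball_center []
s lever [([316.0, 240.0, 323.0, 248.0], 0.39)]
s reader [([209.0, 305.0, 252.0, 334.0], 0.76)]
s tray_grip [([206.0, 283.0, 254.0, 318.0], 0.97)]
```

```bash
python3 - <<'E'
from h import *
p=imaging.get_image("wrist"); g=cv2.cvtColor(p["image"],cv2.COLOR_RGB2GRAY)
for v in (144,147,149,151): 
    r=g[v].astype(int); dk=np.nonzero(r[200:430]<90)[0]+200; print(v,dk.min() if len(dk) else None,dk.max() if len(dk) else None)
c=g[130:175,320]; print(c.tolist())
for u,v in ((237,147),(397,147)):
    for z in (0,.022): print(u,v,z,atz(p,u,v,z,True).round(4))
t=imaging.get_image("top"); d=imaging.get_image("side")
for q,n in ((t,"top"),(d,"side")):
    r=imaging.trace(q,"tray"); m=r[0]["region"]; 
    # tray centre: predicted projection of tray corners vs. trace extent
    f=240/np.tan(np.radians(q["vfov"])/2); P=[]
    for sx in(-64,64):
        for sy in (-40,40):
            for z in (.1255,.1375):
                X=np.array([.4401+sx/1000,-.1742+sy/1000,z]); k=rot(q["attitude"]).T@(X-q["eye"]); P.append([q["cx"]+f*k[0]/k[2],q["cy"]+f*k[1]/k[2]])
    P=np.array(P); print(n,"pred",P.min(0).round(1),P.max(0).round(1),"seen",np.round(r[0]["extent"],1))
E
```

```text
144 None None
147 267 388
149 240 392
151 236 394
[116, 120, 119, 117, 117, 117, 118, 116, 117, 114, 121, 116, 118, 119, 118, 108, 78, 40, 16, 11, 42, 69, 102, 134, 149, 147, 150, 150, 151, 151, 150, 147, 151, 149, 142, 129, 130, 144, 151, 152, 154, 153, 151, 152, 151]
237 147 0 [ 0.3782 -0.2333  0.    ]
237 147 0.022 [ 0.3774 -0.2286  0.022 ]
397 147 0 [ 0.3815 -0.1077  0.    ]
397 147 0.022 [ 0.3804 -0.1125  0.022 ]
top pred [415.9 264.8] [450.  315.8] seen [414.3 265.  449.  316.6]
side pred [203.3 275.1] [252.3 314.9] seen [202.2 282.  253.8 315.4]
```

Call:
move_arm --rows "0 0 0.001 0 0 0; 0 0 0.001 0 0 0; 0 0 0 0 0 0; 0 0 0 0 0 0; 0 0 0 0 0 0; 0 0 0 0 0 0; 0 0 0 0 0 0; 0 0 0 0 0 0"

```text
t: 26.4
position: [0.4401, -0.1744, 0.1231]
orientation: [0.041, 3.141, 0.0]
ft_force: [0.9, -0.2, -3.2]
width: 0.0115
gripper_force: 58.7
```

```bash
python3 - <<'E'
from h import *
p=imaging.get_image("wrist"); print([(np.round(k["extent"]),k["confidence"]) for k in imaging.find_in(p,"ball_center")[:1]], np.abs(manip.observe()["qd"]).max())
print(manip.sign_off())
E
```

```text
[(array([301., 372., 337., 391.]), 0.83)] 0.001638423577795961
the job is handed in; nothing more can be done
None
```

Handed in at about 26 s: the lever is in the green notch, and the tray is held level and still about 10 cm above the reader's window with the ball still in its pocket; the first try at the lever passed over the knob because the fingertips sit about 3–4 cm higher than the stated tip reach.

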